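# Roll a tin into its rack lane with a hand board

### The job

A tin is lying on its side at the open end of the empty lane of the tin rack. Take the hand board by its handle and, with its flat sole resting lightly on top of the tin, roll the tin along the lane, over the low lip and right up against the end stop; do not lean on it hard enough to dent it, and touch it with nothing but the board. Then lay the board flat on the counter, sole down, clear of the rack, and let go, leaving the other things where they are.

Things in the scene. Friction and masses are not known exactly. Their poses are not given: they have to be found in the camera images.
- rack: Low steel two-lane tin rack. Origin: on the counter, midway between the lanes, under the lips. x runs along them to the end stop. Floor plate 6 mm thick, x = -155 to +100 mm, with a 6 mm wide kerb 8 mm high at its open end (-x). Fences 4 mm thick, 26 mm high at y = -120, 0, +120 mm. Lane y = +60: the tin to roll; lane y = -60: stocked.
- lip (a point): Middle of the top of the lip across the empty lane: a square-edged steel bar, 10 mm wide along the lane, standing 4 mm above the floor plate (10 mm above the counter). Axes as the rack's. A downward press of about 7 to 15 N carries the tin over it, the board meanwhile rising and then sinking by 4 mm.
- home (a point): Where the tin's centre is when it touches the end stop: 45 mm beyond the lip's middle, 56 mm above the counter. Axes as the rack's. The stop is an upright steel wall with its face 50 mm further on, top 79 mm above the counter. The tin has about 20 mm of free play between lip and stop, so dropping over the lip is not yet home.
- tin: The food tin to roll: diameter 100 mm, length 90 mm, cream with bare metal ends, about 0.6 kg; its end rims carry it. Lies on its side in the empty lane 45 to 85 mm before the lip, top 106 mm above the counter. Origin: its centre; y is its axis, x and z turn as it rolls. It advances half as far as the board on it. A press over 35 N dents it. It stays where it is left.
- board: Hand board lying on the counter: plywood sole 170 (x) by 100 (y) by 12 mm thick; upright wooden bar handle in the middle, 26 mm thick (x), 76 mm long (y), top 60 mm above the sole's underside. About 0.28 kg. Origin: centre of the sole's underside; z up. Both ends are alike. Take the handle from above, fingers closing along x.
- tin_stocked: A like tin (100 mm by 90 mm) already home in the other lane; a bystander. Origin: its centre.
- mug: White mug, 76 mm wide, 95 mm tall; a bystander. Origin: centre of its foot.
- spray_can: Plain grey spray can, 54 mm wide, 190 mm tall, standing; a bystander. Origin: centre of its foot.
- carton: Small cardboard box 90 x 130 x 70 mm; a bystander. Origin: centre of its underside.
- stapler: Black stapler 140 mm long, about 40 mm tall; a bystander. Origin: centre of its underside.
- tape_stand: Grey tape dispenser 150 mm long, about 84 mm tall; a bystander. Origin: centre of its underside.
There are look-alikes about, which are no part of the job. Leave any pink look-alike of the tin alone.

How it is judged:
On the way, in this order (a step that is already met when the one before it is completed fails the run):
1. the board's flat sole is pressed on top of the tin while the tin is still before the lip (contact force between board and tin above 1.5 N and z of board in the frame of rack above 0.09 m and angle between board's own z axis and vertical below 0.2 rad and x of tin in the frame of rack below -0.015 m), for 0.1 s.
2. the tin is past the lip's crest, still under the board (x of tin in the frame of rack above 0.008 m and contact force between board and tin above 0.8 N and z of board in the frame of rack above 0.09 m and angle between board's own z axis and vertical below 0.2 rad), for 0.02 s.
At the end, for the whole second after the job is handed in: The tin lies at rest in its lane between lip and end stop, on the floor plate, within about 4 mm of touching the stop; the hand board lies flat on the counter, sole down, touching neither rack nor tin, and is let go (x of tin in the frame of rack between 0.0405 and 0.048 m and y of tin in the frame of rack between 0.045 and 0.075 m and z of tin in the frame of rack between 0.053 and 0.059 m and linear speed of each of tin, board below 0.02 m/s and height (world z) of board below 0.006 m and angle between board's own z axis and vertical below 0.08 rad and contact force between board and rack below 0.05 N and contact force between board and tin below 0.05 N).
It fails at once if the tin is dented: the board presses it with more than 35 N (contact force between board and tin above 35 N).
It fails at once if the gripper or arm touches the tin (contact force between any of the fingers, the arm and tin above 0.5 N).
It fails at once if the tin is lifted or tipped out of its lane (z of tin in the frame of rack above 0.075 m or z of tin in the frame of rack below 0.045 m).
It fails at once if the tin already in the rack is disturbed (distance of tin_stocked from where it was at the start of the episode above 0.012 m).
It fails at once if a bystander is pushed away or knocked over (distance of any of mug, spray_can, carton, stapler, tape_stand from where it was at the start of the episode above 0.03 m or angle between any of mug, spray_can, carton, stapler, tape_stand's own z axis and vertical above 0.5 rad).
It also fails if it takes over 72 s, if anything falls off the work surface, if the arm or the gripper's body presses on something with over 40 N, if the wrist force passes 120 N, or if a joint passes its speed limit or range.

### The arm

A 6-joint arm with a two-finger parallel gripper is mounted at the origin on the work surface. World frame = base frame: x ahead of the robot, y to its left, z up, the work surface at z = 0. Lengths are in m, angles in rad, forces in N, time in s.
With the tool pointing down it reaches from about 0.375 to 0.975 m from the base axis. Payload 3.8 kg.
Tool frame: the origin (TCP) lies on the centre line of the jaws, within the pads' length; the fingertips stand 14 mm ahead of it and the grasp point (between the pads) lies 5 mm behind it; x points along the fingers, y is the direction in which the jaws open and shut, and the axes are right-handed (so a half turn about x gives the same grasp; the last joint's range is limited). The gripper opens to 85 mm and grips with 20 to 120 N. Pads are 22 mm wide; open, the fingers measure 114 mm over their backs; the gripper's body (76 mm by 85 mm) begins 54 mm behind the grasp point. The pads swing forward as they close: fully open they stand 13 mm farther back than shut.
Start: joints at [-1.207, 0.264, 1.604, -0, 1.274, -0.037], TCP at [0.263, -0.622, 0.245] pointing down, gripper open.
Joint ranges: [-2.63, 2.63], [-0.94, 2.18], [0.31, 2.57], [-1.31, 4.45], [0, 2.66], [-2.55, 2.55]. Speed limits (rad/s): [2.57, 2.57, 3.14, 3.14, 3.14, 3.14].

### API

Orientations are given as a rotation vector (axis times angle).
In Python, from workcell import bot gives the robot as it stands.
- The arm moves only by the shell command python3 -m creep 'ROWS' [FORCE]. ROWS is JSON, a list of rows, each an object with "grip": the finger opening in cm, from 0 to 8.54; "dp": the shift along the tool's x, y, z in cm, a list of three; "rotation": the turn, a rotation vector about the tool's x, y, z in rad, a list of three. A call has 1 to 5 rows; each row is the pose to reach, as a shift and turn from the pose commanded when the call began, along the tool's axes at that moment; what a row does not reach only later rows make up. A row lasts 1/12 s, in which the tool goes at most 41.7 mm and 7.16 degrees, less where a joint would pass 70% of its speed; a pose out of reach is approached as far as the arm can. A call with a gripper value outside its range is refused whole. The fingers move at their own pace and stop on an object; FORCE is the grip in N (left out, the last holds). Time passes only in rows, so rows that repeat a pose let the fingers close. It gives the time, the measured TCP pose, the force and the opening at its end, in the units of the state.
- bot.read_state(): the state, without advancing time (a new reading comes with each control period).
- bot.read_camera(name): name is "scene" or "top"; returns (picture, depth): 400x640x3 uint8, red, green, blue; 400x640 float32, m along the optical axis (not along the pixel's ray), 0 where there is no reading.
- bot.get_calibration(name): a dict with "fx", "fy", "cx", "cy" (pixels), "rvec" (rotation vector, rad) and "tvec" (3), from world to camera coordinates, as OpenCV has them. Camera axes: x right, y down, z forward; pixel columns grow to the right and rows downward; lengths in m; the calibration is good to about 2 mm. A picture is of the moment at which its call begins. get_calibration takes no time and is no camera call.
- bot.finish_job(): hands the job in, once; it reports no verdict.
The state is a dict: "time": time; "q": joint angles; "joint_vel": joint speeds; "joint_torque": joint torques, N m; "tool_pos": TCP position; "tcp_rot": TCP orientation; "wrist_force": force on the tool from outside, world axes, zero at the start; "torque": the same for the moment, N m; "width": opening from 0.0 (shut) to 1.0 (fully open).
Only numpy, scipy, OpenCV 4.12 (cv2) and the standard library are available. Lean on these libraries where they do the work, as an engineer would, in place of code of your own. Each camera call takes 0.05 s, during which the arm holds its last target.

## Working session

There is one attempt and no reset: what is moved stays moved. The work goes in short steps, Python scripts to look and compute and a shell command to move; the robot and the scene stay as the last step left them, time stands still between calls to the robot, and variables do not carry over. Pictures are saved under pics/ and viewed, and the job is handed in when it is done.

```bash
mkdir -p pics; ls; python3 - <<'E'
from workcell import bot
import cv2,numpy as np
for n in("scene","top"):
    p,d=bot.read_camera(n); cv2.imwrite(f"pics/{n}0.png",p[:,:,::-1]); np.savez(f"{n}0.npz",p=p,d=d)
    print(n,bot.get_calibration(n))
print(bot.read_state())
E
```

```text
pics
scene {'fx': 472.07122820882074, 'fy': 472.07122820882074, 'cx': 315.4004327892028, 'cy': 196.4052975597153, 'rvec': array([ 1.45967317,  1.82481735, -0.97860814]), 'tvec': array([ 0.10509145, -0.23082807,  1.75743695])}
top {'fx': 412.83345057835885, 'fy': 412.83345057835885, 'cx': 313.5607733907324, 'cy': 198.1622539459114, 'rvec': array([ 1.96304191, -2.24943836,  0.24284418]), 'tvec': array([0.0502079 , 0.5208499 , 1.00220609])}
{'time': 0.1, 'q': array([-1.20689820e+00,  2.64698329e-01,  1.60524324e+00, -3.74644852e-06,
        1.27373014e+00, -3.68556530e-02]), 'joint_vel': array([ 0.00071445, -0.00174461, -0.00305763,  0.00083042,  0.00062651,
        0.00043501]), 'joint_torque': array([-1.23700697e-04, -5.16708219e+01, -3.68589950e+01, -6.38859410e-05,
        6.27268542e-03,  2.49036964e-05]), 'tool_pos': array([ 0.26312143, -0.62090538,  0.24406955]), 'tcp_rot': array([ 2.00167358,  0.40871162, -2.00237223]), 'wrist_force': array([-0.09829085,  0.04527285, -0.34522102]), 'torque': array([-0.00453991, -0.02164252,  0.02636961]), 'width': 1.0001569159738077}
```

View pics/scene0.png

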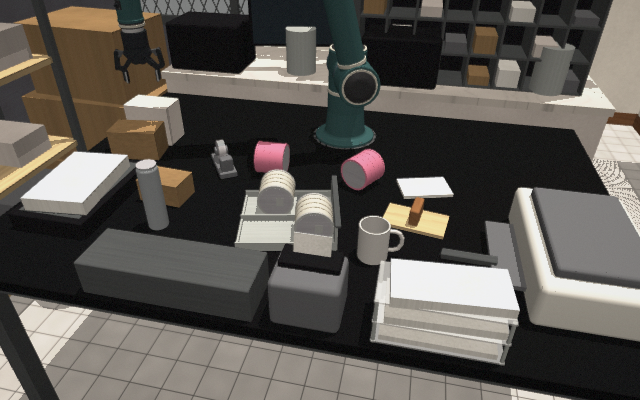

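View pics/top0.png

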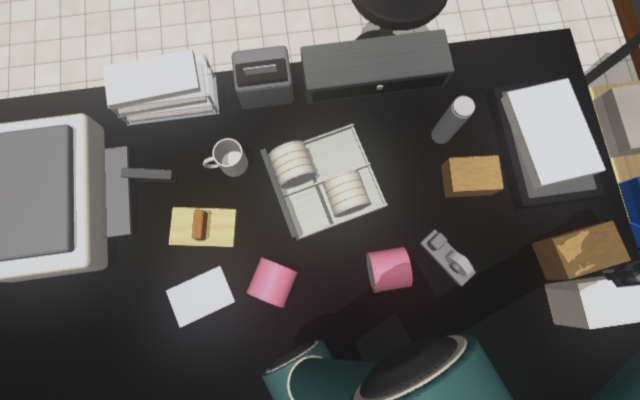

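```bash
cat > h.py <<'E'
import cv2,numpy as np
from workcell import bot
def cloud(n,d):
    c=bot.get_calibration(n); R,_=cv2.Rodrigues(c['rvec'])
    v,u=np.mgrid[:400,:640]
    P=np.stack([(u-c['cx'])/c['fx']*d,(v-c['cy'])/c['fy']*d,d],-1)
    W=(P-c['tvec'])@R; W[d<=0]=np.nan
    return W
def proj(n,X):
    c=bot.get_calibration(n)
    K=np.array([[c['fx'],0,c['cx']],[0,c['fy'],c['cy']],[0,0,1]])
    return cv2.projectPoints(np.array(X,float).reshape(-1,1,3),c['rvec'],c['tvec'],K,None)[0].reshape(-1,2)
E
python3 - <<'E'
from h import *
np.set_printoptions(precision=4,suppress=True)
Ws=[]
for n in("top","scene"):
    z=np.load(n+"0.npz"); W=cloud(n,z['d']); Ws.append((W.reshape(-1,3),z['p'].reshape(-1,3)))
W=cloud("top",np.load("top0.npz")['d'])
for name,(u,v) in dict(tinmid=(345,190),stock=(292,160),board=(180,230),boardh=(199,224),mug=(230,157),spray=(462,105),stopA=(265,152),stopB=(298,235),floorc=(325,150)).items(): print(name,W[v,u])
# heightmap 1.25mm/px: x 0.3..0.85 up, y -0.25..0.45
s=0.00125
for (P,col),nm in zip(Ws,("top","scene")):
    H=np.zeros((440,600),np.float32)
    i=((0.80-P[:,0])/s); j=((0.45-P[:,1])/s)
    ok=np.isfinite(i)&(i>=0)&(i<440)&(j>=0)&(j<600)
    np.maximum.at(H,(i[ok].astype(int),j[ok].astype(int)),P[ok,2])
    im=cv2.applyColorMap(np.clip(H/0.12*255,0,255).astype(np.uint8),cv2.COLORMAP_JET)
    cv2.imwrite(f"pics/h_{nm}.png",im)
E
```

```text
tinmid [ 0.5219 -0.0987  0.1062]
stock [0.6151 0.0207 0.109 ]
board [0.4957 0.339  0.0103]
boardh [0.4959 0.276  0.0568]
mug [0.6802 0.1903 0.0068]
spray [ 0.6678 -0.3926  0.1916]
stopA [0.6551 0.0872 0.0809]
stopB [0.441  0.0321 0.0059]
floorc [ 0.6651 -0.0719  0.0056]
```

View pics/h_top.png

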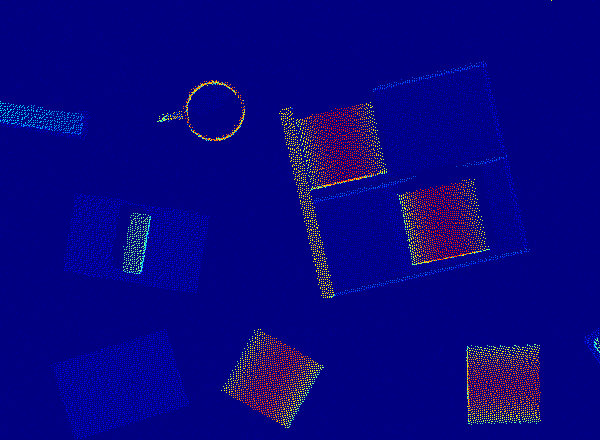

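```bash
python3 - <<'E'
from h import *
from scipy.optimize import least_squares
np.set_printoptions(precision=4,suppress=True)
for nm in("top","scene"):
    z=np.load(nm+"0.npz");P=cloud(nm,z['d']).reshape(-1,3);P=P[np.isfinite(P[:,0])]
    # approx rack: px->world
    px=lambda i,j:np.array([0.80-i*.00125,0.45-j*.00125])
    def seg(a,b,w,z0,z1):
        a,b=px(*a),px(*b);t=(b-a);L=np.linalg.norm(t);t/=L;n=np.array([-t[1],t[0]])
        D=P[:,:2]-a;m=(D@t>0.005)&(D@t<L-.005)&(abs(D@n)<w)&(P[:,2]>z0)&(P[:,2]<z1)
        return P[m]
    def line(Q):
        vx,vy,x,y=cv2.fitLine(Q[:,:2].astype(np.float32),cv2.DIST_HUBER,0,.01,.01).ravel();return np.array([x,y]),np.degrees(np.arctan2(vy,vx))
    for k,(a,b,w,z0,z1) in dict(stop=((106,286),(297,328),.012,.074,.085),fFar=((88,375),(64,487),.006,.02,.03),fNear=((297,333),(250,528),.006,.02,.03),fMid=((200,316),(156,505),.006,.02,.03)).items():
        Q=seg(a,b,w,z0,z1)
        if len(Q)>10: print(nm,k,len(Q),line(Q),Q[:,2].mean())
    def rect(c,r,z0,z1):
        m=(np.linalg.norm(P[:,:2]-px(*c),axis=1)<r)&(P[:,2]>z0)&(P[:,2]<z1);Q=P[m]
        return len(Q),Q[:,:2].mean(0),cv2.minAreaRect(Q[:,:2].astype(np.float32)),Q[:,2].mean()
    print("tin",rect((222,445),.085,.06,.115))
    print("stock",rect((145,342),.06,.075,.115))
    print("board",rect((243,137),.1,.007,.016));print("handle",rect((243,137),.06,.05,.065))
    print("mug",rect((110,217),.06,.08,.11))
E
```

```text
top stop 565 (array([0.5458, 0.0665], dtype=float32), np.float32(13.007969)) 0.07827832857089062
top fFar 105 (array([ 0.7019, -0.0776], dtype=float32), np.float32(-77.07389)) 0.024628678863551638
top fNear 159 (array([ 0.465 , -0.1132], dtype=float32), np.float32(-77.06688)) 0.025045762018976094
top fMid 118 (array([ 0.5646, -0.0121], dtype=float32), np.float32(-76.86299)) 0.025004931317763036
tin (1428, array([ 0.519 , -0.1009]), ((0.5225555896759033, -0.10454481840133667), (0.09173329919576645, 0.0978832021355629), 11.466900825500488), np.float64(0.09377156075747568))
stock (1317, array([0.615 , 0.0255]), ((0.616783857345581, 0.02985922247171402), (0.09212709218263626, 0.10427699238061905), 12.259354591369629), np.float64(0.09546701765962204))
board (1939, array([0.4943, 0.2784]), ((0.49636098742485046, 0.28029659390449524), (0.1709219217300415, 0.10017641633749008), 80.59391784667969), np.float64(0.01166250836694081))
handle (311, array([0.4951, 0.279 ]), ((0.4960467219352722, 0.2804949879646301), (0.02774743363261223, 0.07488937675952911), 80.48429107666016), np.float64(0.058622
[... 781 characters left out ...]
975, array([0.63  , 0.0281]), ((0.6187059879302979, 0.03073156252503395), (0.09654735773801804, 0.10266830027103424), 14.282698631286621), np.float64(0.09425623500463594))
board (1165, array([0.5046, 0.2864]), ((0.4983697831630707, 0.28197187185287476), (0.16967272758483887, 0.10773278027772903), 80.3745346069336), np.float64(0.012071938642581848))
handle (177, array([0.5055, 0.2816]), ((0.4992968738079071, 0.281787633895874), (0.025965491309762, 0.07763215899467468), 81.07382202148438), np.float64(0.058758097550827865))
mug (393, array([0.6664, 0.1859]), ((0.665793776512146, 0.1852591335773468), (0.07901542633771896, 0.07715971767902374), 57.44160079956055), np.float64(0.08900819917892316))
```

```bash
python3 - <<'E'
from h import *
np.set_printoptions(precision=4,suppress=True)
th=np.radians(103.0);ex=np.array([np.cos(th),np.sin(th)]);ey=np.array([-ex[1],ex[0]])
O=np.array([.5646,-.0121])
for nm in("top","scene"):
    z=np.load(nm+"0.npz");P=cloud(nm,z['d']).reshape(-1,3);P=P[np.isfinite(P[:,0])]
    a=(P[:,:2]-O)@ex;b=(P[:,:2]-O)@ey;h=P[:,2]
    pc=lambda q:np.percentile(q,[2,10,25,50,75,90,98])
    for lab,s in (("fmid",-1),):
        m=(abs(b)<.008)&(h>.021)&(h<.03)&(a>-.25)&(a<.1);print(nm,"fmid b",pc(b[m]))
        m=(abs(b-.12)<.01)&(h>.021)&(h<.03)&(a>-.25)&(a<.1);print("fnear b",pc(b[m]))
        m=(abs(b+.12)<.01)&(h>.021)&(h<.03)&(a>-.25)&(a<.1);print("ffar b",pc(b[m]),"a",pc(a[m]))
    m=(h>.074)&(h<.084)&(a>.055)&(a<.12)&(b>.0)&(b<.11);print("stop a",pc(a[m]),"h",pc(h[m]))
    # lip and kerb in empty lane: height profile
    for m0,l in (((b>.02)&(b<.1),"lane+"),((b<-.02)&(b>-.1),"lane-")):
        row=[]
        for x in np.arange(-.21,.09,.005):
            m=m0&(a>x)&(a<x+.005)&(h<.05)
            row.append((round(x,3),int(m.sum()),round(float(np.median(h[m])*1e3),1)) if m.sum()>5 else (round(x,3),0))
        print(l,row)
    # tins
    for l,c in (("tin",(-.1,.06)),("stock",(.03,-.06))):
        m=(abs(b-c[1])<.052)&(abs(a-c[0])<.07)&(h>.07)&(h<.115)
        mm=m&(abs(b-c[1])<.04)
        A=np.c_[a[mm],h[mm]]; 
        from scipy.optimize import least_squares
        f=least_squares(lambda p:np.hypot(A[:,0]-p[0],A[:,1]-p[1])-.0495,[c[0],.056],loss='soft_l1',f_scale=.001)
        mt=m&(h>.09);print(l,f.x,"b",pc(b[mt]), "yaw rect",cv2.minAreaRect(np.c_[a,b][mt].astype(np.float32)),"ztop",h[m].max())
E
```

```text
top fmid b [-0.0028 -0.0022 -0.0013 -0.0002  0.0012  0.0017  0.0022]
fnear b [0.1176 0.118  0.1186 0.1196 0.1208 0.1214 0.1217]
ffar b [-0.1228 -0.1219 -0.1209 -0.1196 -0.1185 -0.1179 -0.1174] a [-0.1733 -0.1617 -0.1384 -0.103  -0.0648 -0.045  -0.0326]
stop a [0.0733 0.0746 0.0769 0.0808 0.0848 0.0871 0.0884] h [0.075  0.0757 0.0772 0.0783 0.0795 0.0805 0.0823]
lane+ [(np.float64(-0.21), 49, -0.2), (np.float64(-0.205), 56, 0.1), (np.float64(-0.2), 53, -1.2), (np.float64(-0.195), 49, -0.9), (np.float64(-0.19), 54, -0.8), (np.float64(-0.185), 46, 0.3), (np.float64(-0.18), 24, 12.3), (np.float64(-0.175), 73, 11.6), (np.float64(-0.17), 59, 5.4), (np.float64(-0.165), 48, 5.3), (np.float64(-0.16), 52, 5.8), (np.float64(-0.155), 50, 5.8), (np.float64(-0.15), 52, 5.2), (np.float64(-0.145), 41, 5.8), (np.float64(-0.14), 0), (np.float64(-0.135), 0), (np.float64(-0.13), 0), (np.float64(-0.125), 0), (np.float64(-0.12), 0), (np.float64(-0.115), 0), (np.float64(-0.11), 0), (np.float64(-0.105), 0), (np.float64(-0.1), 0), (np.float64(-0.095), 0), (np.float64(-0.09), 0), (np.float64(-0.085), 0), (np.
[... 7032 characters left out ...]
750.4), (np.float64(0.05), 6, -748.8), (np.float64(0.055), 6, -749.4), (np.float64(0.06), 12, -751.3), (np.float64(0.065), 6, -750.5), (np.float64(0.07), 34, 5.2), (np.float64(0.075), 7, -749.7), (np.float64(0.08), 6, -749.6), (np.float64(0.085), 34, -0.7)]
tin [-0.0799  0.0553] b [0.0133 0.0159 0.0237 0.0515 0.0796 0.0964 0.1029] yaw rect ((-0.07811975479125977, 0.0592445470392704), (0.09689971804618835, 0.07616347819566727), 89.13341522216797) ztop 0.10905137577451099
stock [0.0242 0.0556] b [-0.1081 -0.1055 -0.0964 -0.0701 -0.043  -0.0253 -0.0185] yaw rect ((0.023192066699266434, -0.06174512207508087), (0.09654545783996582, 0.07165703177452087), 89.57247924804688) ztop 0.10931906934499938
```

```bash
cat > g.py <<'E'
from h import *
from scipy.spatial.transform import Rotation as R
np.set_printoptions(precision=4,suppress=True)
TH=np.radians(103.0);EX=np.array([np.cos(TH),np.sin(TH)]);EY=np.array([-EX[1],EX[0]]);O=np.array([.5694,-.0331])
def rk(x,y): return O+x*EX+y*EY
def tork(p): d=np.array(p)[:2]-O; return np.array([d@EX,d@EY])
def down(yaw_y): # tool x down, tool y at yaw
    y=np.array([np.cos(yaw_y),np.sin(yaw_y),0]);x=np.array([0,0,-1.]);return np.c_[x,y,np.cross(x,y)]
def go(pos,yawdeg,s=None):
    s=s or bot.read_state(); A=R.from_rotvec(s['tcp_rot']).as_matrix()
    dp=A.T@(np.array(pos)-s['tool_pos'])*100
    B=min((down(np.radians(yawdeg+k)) for k in(0,180)),key=lambda B:R.from_matrix(A.T@B).magnitude())
    for k in (0,180):
        B2=down(np.radians(yawdeg+k)); print("yaw",yawdeg+k,"dp cm",dp,"rot",R.from_matrix(A.T@B2).as_rotvec())
def st():
    s=bot.read_state();A=R.from_rotvec(s['tcp_rot']).as_matrix()
    print("t",s['time'],"p",s['tool_pos'],"rack",tork(s['tool_pos']),"yaw_y",np.degrees(np.arctan2(A[1,1],A[0,1])),"tilt",A[:,0],"F",s['wrist_force'],"T",s['torque'],"w",s['width'],"q",s['q'])
E
python3 -c "
from g import *
st();go([.497,.281,.245],80.7)"
```

```text
t 0.1 p [ 0.2631 -0.6209  0.2441] rack [-0.5038  0.4307] yaw_y -67.0384322424556 tilt [-0.0007  0.0019 -1.    ] F [-0.0983  0.0453 -0.3452] T [-0.0045 -0.0216  0.0264] w 1.0001569159738077 q [-1.2069  0.2647  1.6052 -0.      1.2737 -0.0369]
yaw 80.7 dp cm [  0.0647 -73.9206 -56.7193] rot [-2.5785 -0.0027  0.0007]
yaw 260.7 dp cm [  0.0647 -73.9206 -56.7193] rot [0.5631 0.0005 0.002 ]
```

```bash
python3 -m creep '[{"grip":8.5,"dp":[0,-73.9,-56.7],"rotation":[-2.578,0,0]},{"grip":8.5,"dp":[0,-73.9,-56.7],"rotation":[-2.578,0,0]},{"grip":8.5,"dp":[0,-73.9,-56.7],"rotation":[-2.578,0,0]},{"grip":8.5,"dp":[0,-73.9,-56.7],"rotation":[-2.578,0,0]},{"grip":8.5,"dp":[0,-73.9,-56.7],"rotation":[-2.578,0,0]}]' 60; python3 -c "
from g import *
st();go([.497,.281,.245],80.7)"
```

```text
time: 0.52
tool_pos: [0.3155, -0.4177, 0.2445]
tcp_rot: [1.595, 0.905, -1.595]
wrist_force: [0.6, -0.1, 0.4]
width: 0.996
t 0.5167 p [ 0.3155 -0.4177  0.2445] rack [-0.3177  0.334 ] yaw_y -30.916647344600296 tilt [-0.0005  0.0011 -1.    ] F [ 0.6067 -0.1044  0.4417] T [-0.0001  0.0371  0.015 ] w 0.9956394484650164 q [-0.9717 -0.0228  1.9249  0.0002  1.2407 -0.4322]
yaw 80.7 dp cm [  0.0164 -20.3253 -69.2739] rot [-1.9481 -0.0015 -0.    ]
yaw 260.7 dp cm [  0.0164 -20.3253 -69.2739] rot [ 1.1935 -0.      0.0013]
```

```bash
python3 -m creep '[{"grip":8.5,"dp":[0,-20.3,-69.3],"rotation":[-1.948,0,0]},{"grip":8.5,"dp":[0,-20.3,-69.3],"rotation":[-1.948,0,0]},{"grip":8.5,"dp":[0,-20.3,-69.3],"rotation":[-1.948,0,0]},{"grip":8.5,"dp":[0,-20.3,-69.3],"rotation":[-1.948,0,0]},{"grip":8.5,"dp":[0,-20.3,-69.3],"rotation":[-1.948,0,0]}]' ; python3 -c "
from g import *
st();go([.497,.281,.245],80.7)"
```

```text
time: 0.93
tool_pos: [0.3689, -0.2165, 0.2449]
tcp_rot: [1.146, 1.249, -1.146]
wrist_force: [0.6, 0.3, 0.3]
width: 0.995
t 0.9333 p [ 0.3689 -0.2165  0.2449] rack [-0.1336  0.2367] yaw_y 4.897414979556663 tilt [-0.0001  0.0002 -1.    ] F [0.5686 0.2953 0.2747] T [ 0.0317 -0.0368 -0.006 ] w 0.9949515331388129 q [-0.5891 -0.2209  2.0992  0.0001  1.2635 -0.6746]
yaw 80.7 dp cm [  0.0023  17.0148 -48.4711] rot [-1.323  -0.0002 -0.0001]
yaw 260.7 dp cm [  0.0023  17.0148 -48.4711] rot [ 1.8186 -0.0001  0.0002]
```

```bash
python3 -m creep '[{"grip":8.5,"dp":[0,17.0,-48.5],"rotation":[-1.323,0,0]},{"grip":8.5,"dp":[0,17.0,-48.5],"rotation":[-1.323,0,0]},{"grip":8.5,"dp":[0,17.0,-48.5],"rotation":[-1.323,0,0]},{"grip":8.5,"dp":[0,17.0,-48.5],"rotation":[-1.323,0,0]},{"grip":8.5,"dp":[0,17.0,-48.5],"rotation":[-1.323,0,0]}]' ; python3 -c "
from g import *
st();go([.497,.281,.245],80.7)"
```

```text
time: 1.35
tool_pos: [0.4219, -0.015, 0.2452]
tcp_rot: [0.671, 1.464, -0.671]
wrist_force: [1.1, -0.3, 0.2]
width: 0.997
t 1.35 p [ 0.4219 -0.015   0.2452] rack [0.0508 0.1397] yaw_y 40.74002153202394 tilt [ 0.0003 -0.0001 -1.    ] F [ 1.0899 -0.3031  0.1884] T [ 0.0288 -0.0195 -0.0017] w 0.9971668712989138 q [-0.0945 -0.2335  2.1087 -0.0001  1.2661 -0.8055]
yaw 80.7 dp cm [  0.0175  25.0101 -17.5213] rot [-0.6974  0.0003 -0.0001]
yaw 260.7 dp cm [  0.0175  25.0101 -17.5213] rot [ 2.4442 -0.0001 -0.0004]
```

```bash
python3 -m creep '[{"grip":8.5,"dp":[0,25,-17.5],"rotation":[-0.697,0,0]},{"grip":8.5,"dp":[0,25,-17.5],"rotation":[-0.697,0,0]},{"grip":8.5,"dp":[0,25,-17.5],"rotation":[-0.697,0,0]},{"grip":8.5,"dp":[0,25,-17.5],"rotation":[-0.697,0,0]},{"grip":8.5,"dp":[0,25,-17.5],"rotation":[-0.697,0,0]}]' ; python3 -c "
from g import *
st();go([.497,.281,.125],80.7)"
```

```text
time: 1.77
tool_pos: [0.4744, 0.1868, 0.245]
tcp_rot: [0.183, 1.563, -0.184]
wrist_force: [0.7, -0.5, 0.3]
width: 0.993
t 1.7667 p [0.4744 0.1868 0.245 ] rack [0.2356 0.0431] yaw_y 76.59302739371995 tilt [-0.0002 -0.0003 -1.    ] F [ 0.6916 -0.4595  0.2757] T [-0.0574 -0.0157 -0.0006] w 0.9932327756573702 q [ 0.3263 -0.0508  1.9509 -0.0002  1.2417 -1.0105]
yaw 80.7 dp cm [11.9958  9.6949  0.0129] rot [-0.0717 -0.0001  0.0003]
yaw 260.7 dp cm [11.9958  9.6949  0.0129] rot [3.0699 0.0004 0.0002]
```

```bash
python3 -m creep '[{"grip":8.5,"dp":[0,9.7,0],"rotation":[-0.072,0,0]},{"grip":8.5,"dp":[4,9.7,0],"rotation":[-0.072,0,0]},{"grip":8.5,"dp":[8,9.7,0],"rotation":[-0.072,0,0]},{"grip":8.5,"dp":[12,9.7,0],"rotation":[-0.072,0,0]},{"grip":8.5,"dp":[12,9.7,0],"rotation":[-0.072,0,0]}]' ; python3 - <<'E'
from g import *
p,d=bot.read_camera("scene");cv2.imwrite("pics/s1.png",p[100:300,260:560][:,:,::-1].repeat(2,0).repeat(2,1))
p,d=bot.read_camera("top");cv2.imwrite("pics/t1.png",p[120:320,100:400][:,:,::-1].repeat(2,0).repeat(2,1))
st();go([.497,.281,.035],80.7)
E
```

```text
time: 2.18
tool_pos: [0.4941, 0.2786, 0.1188]
tcp_rot: [0.127, 1.575, -0.135]
wrist_force: [-1.5, -0.4, -1.8]
width: 0.996
t 2.2833 p [0.494  0.2775 0.1199] rack [0.3197 0.0036] yaw_y 80.39802815748692 tilt [-0.0094 -0.0047 -0.9999] F [-0.9723 -0.8413 -0.0752] T [-0.0139 -0.0193  0.0307] w 0.9963797499456639 q [ 0.4679  0.1781  1.9531  0.      1.0209 -0.9352]
yaw 80.7 dp cm [8.4844 0.4438 0.3124] rot [-0.0053 -0.0085  0.0062]
yaw 260.7 dp cm [8.4844 0.4438 0.3124] rot [3.1363 0.0097 0.0133]
```

View pics/s1.png

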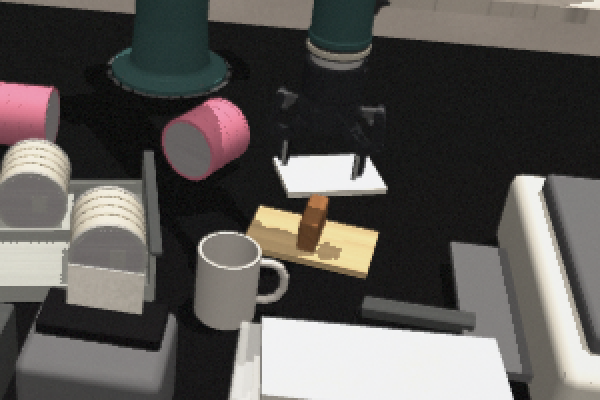

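View pics/t1.png

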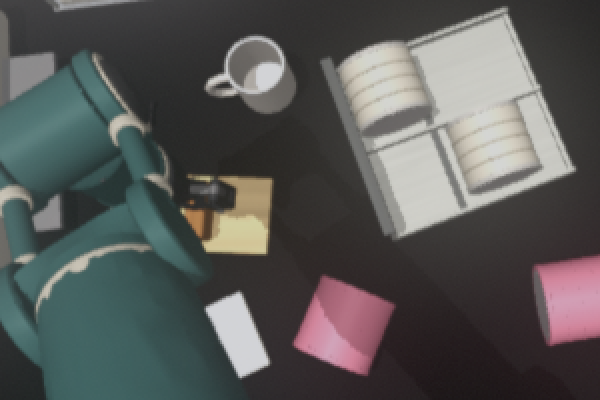

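```bash
python3 -m creep '[{"grip":8.5,"dp":[0,0.3,0.3],"rotation":[0,0,0]},{"grip":8.5,"dp":[2.5,0.3,0.3],"rotation":[0,0,0]},{"grip":8.5,"dp":[5,0.3,0.3],"rotation":[0,0,0]},{"grip":8.5,"dp":[5,0.3,0.3],"rotation":[0,0,0]},{"grip":8.5,"dp":[5,0.3,0.3],"rotation":[0,0,0]}]' ; python3 - <<'E'
from g import *
st();go([.497,.281,.035],80.7)
print(proj("scene",[bot.read_state()['tool_pos']]),proj("top",[bot.read_state()['tool_pos']]))
E
```

```text
time: 2.7
tool_pos: [0.5018, 0.281, 0.0763]
tcp_rot: [0.133, 1.566, -0.133]
wrist_force: [-0.1, 0.6, 0.2]
width: 0.995
t 2.7 p [0.5018 0.281  0.0763] rack [ 0.3212 -0.0048] yaw_y 80.2884734903731 tilt [ 0.0002  0.0001 -1.    ] F [-0.1472  0.5631  0.2176] T [0.0343 0.0097 0.022 ] w 0.9949850941017021 q [ 0.4671  0.2389  1.9717 -0.      0.9307 -0.9342]
yaw 80.7 dp cm [ 4.1346 -0.0816 -0.4771] rot [-0.0072  0.0002 -0.0001]
yaw 260.7 dp cm [ 4.1346 -0.0816 -0.4771] rot [ 3.1344 -0.0002 -0.0003]
[[417.4123 199.6441]] [[194.649  220.7118]]
```

```bash
python3 -m creep '[{"grip":8.5,"dp":[0,-0.1,-0.5],"rotation":[0,0,0]},{"grip":8.5,"dp":[2,-0.1,-0.5],"rotation":[0,0,0]},{"grip":8.5,"dp":[4.1,-0.1,-0.5],"rotation":[0,0,0]},{"grip":8.5,"dp":[4.1,-0.1,-0.5],"rotation":[0,0,0]},{"grip":8.5,"dp":[4.1,-0.1,-0.5],"rotation":[0,0,0]}]' ; python3 - <<'E'
from g import *
st();go([.497,.281,.035],80.7)
p,d=bot.read_camera("scene");cv2.imwrite("pics/s2.png",p[150:270,340:500][:,:,::-1].repeat(4,0).repeat(4,1))
E
```

```text
time: 3.12
tool_pos: [0.4963, 0.2811, 0.0354]
tcp_rot: [0.133, 1.567, -0.133]
wrist_force: [0.3, -0.4, -0.2]
width: 0.99
t 3.1167 p [0.4963 0.2811 0.0354] rack [0.3226 0.0006] yaw_y 80.3195647042255 tilt [ 0.0001  0.0001 -1.    ] F [ 0.3004 -0.3718 -0.2357] T [-0.0118  0.044   0.0012] w 0.9904888199195411 q [ 0.4717  0.2863  2.0034  0.0001  0.8518 -0.9302]
yaw 80.7 dp cm [0.0351 0.0026 0.0735] rot [-0.0066  0.0001 -0.0001]
yaw 260.7 dp cm [0.0351 0.0026 0.0735] rot [ 3.135  -0.0002 -0.0001]
```

View pics/s2.png

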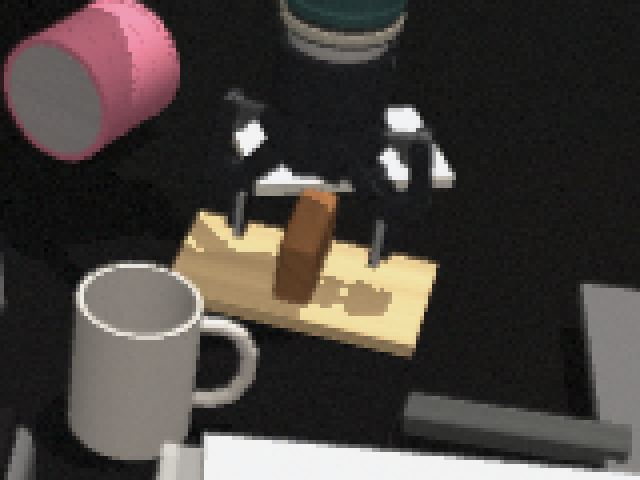

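```bash
for i in 1 2; do python3 -m creep '[{"grip":1.5,"dp":[0,0,0.0],"rotation":[0,0,0]},{"grip":1.5,"dp":[0,0,0],"rotation":[0,0,0]},{"grip":1.5,"dp":[0,0,0],"rotation":[0,0,0]},{"grip":1.5,"dp":[0,0,0],"rotation":[0,0,0]},{"grip":1.5,"dp":[0,0,0],"rotation":[0,0,0]}]' 100; done; python3 -c "
from g import *
st()"
```

```text
time: 3.58
tool_pos: [0.4965, 0.2811, 0.0349]
tcp_rot: [0.133, 1.566, -0.132]
wrist_force: [-2.0, 2.9, 53.1]
width: 0.297
time: 4.0
tool_pos: [0.4969, 0.2814, 0.035]
tcp_rot: [0.133, 1.566, -0.132]
wrist_force: [0.3, 0.1, 5.7]
width: 0.293
t 4.0 p [0.4969 0.2814 0.035 ] rack [ 0.3228 -0.0001] yaw_y 80.33375350270673 tilt [ 0.0011  0.0005 -1.    ] F [0.2777 0.0997 5.7055] T [-0.0698  0.0877  0.0279] w 0.29265327537883234 q [ 0.4717  0.2872  2.0029 -0.      0.8503 -0.9303]
```

```bash
python3 -m creep '[{"grip":1.5,"dp":[-1.5,0,0.0],"rotation":[0,0,0]},{"grip":1.5,"dp":[-4,0,0],"rotation":[0,0,0]},{"grip":1.5,"dp":[-8,0,0],"rotation":[0,0,0]},{"grip":1.5,"dp":[-12,0,0],"rotation":[0,0,0]},{"grip":1.5,"dp":[-16,0,0],"rotation":[0,0,0]}]' 100; python3 -c "
from g import *
st()
p=rk(-.111,.061);print(p)
go([*p,.20],103)"
```

```text
time: 4.42
tool_pos: [0.4947, 0.2803, 0.1938]
tcp_rot: [0.131, 1.57, -0.134]
wrist_force: [1.8, 0.5, -2.6]
width: 0.298
t 4.4167 p [0.4947 0.2803 0.1938] rack [0.3222 0.0023] yaw_y 80.3263463407976 tilt [-0.0037 -0.0018 -1.    ] F [ 1.7647  0.4512 -2.6165] T [ 0.038  -0.0952 -0.0002] w 0.29784813790298675 q [ 0.4717  0.1048  1.8885  0.0001  1.1524 -0.9303]
[ 0.5349 -0.155 ]
yaw 103 dp cm [ -0.5516 -42.2342  11.2805] rot [-0.3957 -0.0038  0.0017]
yaw 283 dp cm [ -0.5516 -42.2342  11.2805] rot [2.7459 0.0024 0.0053]
```

```bash
python3 -m creep '[{"grip":1.5,"dp":[-0.5,-3,0.8],"rotation":[-0.1,0,0]},{"grip":1.5,"dp":[-0.5,-7,1.9],"rotation":[-0.2,0,0]},{"grip":1.5,"dp":[-0.5,-11,2.9],"rotation":[-0.3,0,0]},{"grip":1.5,"dp":[-0.5,-15,4],"rotation":[-0.39,0,0]},{"grip":1.5,"dp":[-0.5,-18,4.8],"rotation":[-0.39,0,0]}]'; python3 -c "
from g import *
st()
p=rk(-.111,.061);print(p)
go([*p,.20],103)"
```

```text
time: 4.83
tool_pos: [0.5121, 0.0928, 0.1981]
tcp_rot: [-0.178, 1.566, 0.176]
wrist_force: [0.3, 0.6, -3.3]
width: 0.29
t 4.8333 p [0.5121 0.0928 0.1981] rack [0.1356 0.0275] yaw_y 102.88703223630829 tilt [-0.0022 -0.0014 -1.    ] F [ 0.2967  0.6116 -3.3256] T [ 0.0193  0.0001 -0.0421] w 0.2900173137624446 q [ 0.1321  0.0081  1.9825 -0.0012  1.1534 -1.6632]
[ 0.5349 -0.155 ]
yaw 103 dp cm [ -0.1653 -24.6627  -3.2982] rot [-0.002  -0.0024  0.0008]
yaw 283 dp cm [ -0.1653 -24.6627  -3.2982] rot [3.1396 0.0013 0.0038]
```

```bash
python3 -m creep '[{"grip":1.5,"dp":[0,-4,-0.5],"rotation":[0,0,0]},{"grip":1.5,"dp":[0,-8,-1.1],"rotation":[0,0,0]},{"grip":1.5,"dp":[0,-12,-1.6],"rotation":[0,0,0]},{"grip":1.5,"dp":[0,-16,-2.1],"rotation":[0,0,0]},{"grip":1.5,"dp":[0,-19,-2.5],"rotation":[0,0,0]}]'; python3 -c "
from g import *
p=rk(-.111,.061)
go([*p,.20],103)"
```

```text
time: 5.25
tool_pos: [0.5295, -0.0981, 0.198]
tcp_rot: [-0.173, 1.566, 0.173]
wrist_force: [0.1, -0.7, -3.0]
width: 0.294
yaw 103 dp cm [-0.1986 -5.6667 -0.7125] rot [-0.0069 -0.0021 -0.    ]
yaw 283 dp cm [-0.1986 -5.6667 -0.7125] rot [ 3.1347 -0.      0.0033]
```

```bash
python3 -m creep '[{"grip":1.5,"dp":[0,-2.5,-0.3],"rotation":[-0.007,0,0]},{"grip":1.5,"dp":[0,-5,-0.5],"rotation":[-0.007,0,0]},{"grip":1.5,"dp":[0,-5.4,-0.6],"rotation":[-0.007,0,0]},{"grip":1.5,"dp":[0,-5.4,-0.6],"rotation":[-0.007,0,0]},{"grip":1.5,"dp":[0,-5.4,-0.6],"rotation":[-0.007,0,0]}]'; python3 - <<'E'
from g import *
st();p=rk(-.111,.061);go([*p,.20],103)
for n in("scene","top"):
    p,d=bot.read_camera(n);np.savez(n+"3.npz",p=p,d=d)
    c=p[100:280,180:420];cv2.imwrite(f"pics/{n}3.png",c[:,:,::-1].repeat(3,0).repeat(3,1))
    P=cloud(n,d).reshape(-1,3);P=P[np.isfinite(P[:,0])]
    r=(P[:,:2]-O)
    a,b,h=r@EX,r@EY,P[:,2]
    m=(a>-.25)&(a<.02)&(b>-.05)&(b<.15)&(h>.165)&(h<.19)
    if m.sum()>20:
        Q=P[m];print(n,len(Q),np.median(Q[:,2]),cv2.minAreaRect(np.c_[a,b][m].astype(np.float32)))
        print(cv2.fitLine(Q.astype(np.float32),cv2.DIST_HUBER,0,.01,.01).ravel()); 
        A=np.c_[a[m],b[m],np.ones(m.sum())];print(np.linalg.lstsq(A,h[m],rcond=None)[0])
E
```

```text
time: 5.67
tool_pos: [0.5357, -0.1488, 0.1981]
tcp_rot: [-0.177, 1.566, 0.18]
wrist_force: [-1.1, 0.5, -3.4]
width: 0.292
t 5.6667 p [ 0.5357 -0.1488  0.1981] rack [-0.1052  0.0589] yaw_y 103.01961232280716 tilt [-0.0023  0.0014 -1.    ] F [-1.1011  0.5055 -3.4044] T [0.0352 0.0489 0.0392] w 0.2922010524658471 q [-0.3162  0.0765  1.9111  0.0007  1.1566 -2.1145]
yaw 103 dp cm [-0.1918 -0.5819 -0.2146] rot [ 0.0003 -0.0019 -0.0019]
yaw 283 dp cm [-0.1918 -0.5819 -0.2146] rot [-3.1412  0.003  -0.003 ]
scene 1227 0.17481993747972502 ((-0.10301262140274048, 0.05637294799089432), (0.106777124106884, 0.16971945762634277), 89.9277572631836)
[-0.2457  0.969   0.025   0.5635 -0.1658  0.1729]
[0.0016 0.0257 0.1735]
top 799 0.17455160055701602 ((-0.10404256731271744, 0.057974208146333694), (0.17007873952388763, 0.09992440789937973), 0.15217182040214539)
[-0.0273  0.9996 -0.0009  0.5332 -0.1207  0.1745]
[-0.0003  0.0026  0.1744]
```

View pics/scene3.png

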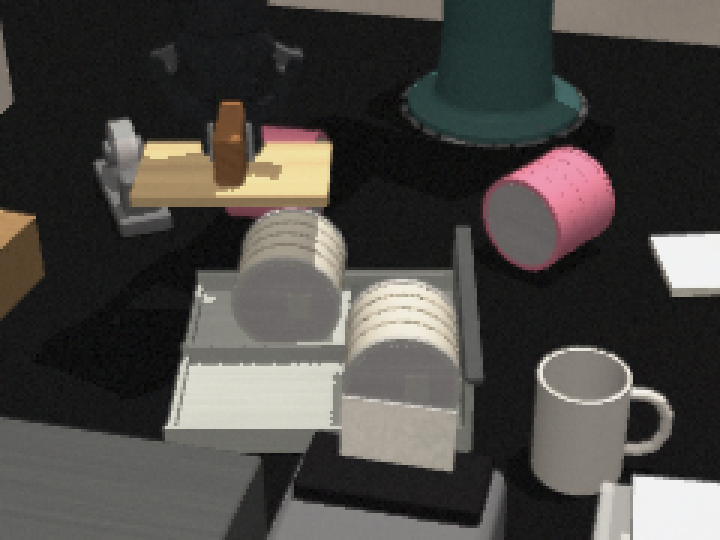

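View pics/top3.png

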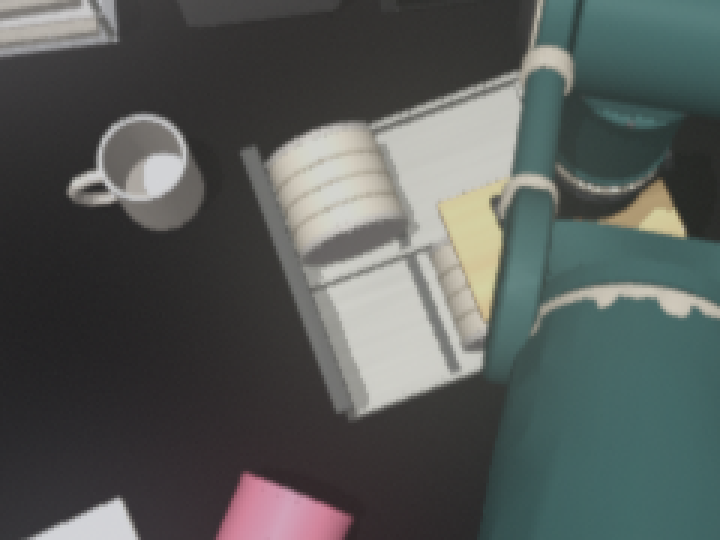

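```bash
python3 -m creep '[{"grip":1.5,"dp":[2,-0.6,-0.2],"rotation":[0,0,0]},{"grip":1.5,"dp":[4,-0.6,-0.2],"rotation":[0,0,0]},{"grip":1.5,"dp":[5,-0.6,-0.2],"rotation":[0,0,0]},{"grip":1.5,"dp":[5,-0.6,-0.2],"rotation":[0,0,0]},{"grip":1.5,"dp":[5,-0.6,-0.2],"rotation":[0,0,0]}]'; python3 - <<'E'
from g import *
st()
E
```

```text
time: 6.18
tool_pos: [0.5354, -0.1545, 0.1486]
tcp_rot: [-0.179, 1.565, 0.181]
wrist_force: [0.3, -0.1, -1.6]
width: 0.296
t 6.1833 p [ 0.5354 -0.1545  0.1486] rack [-0.1106  0.0604] yaw_y 103.14116016884499 tilt [-0.0019  0.0008 -1.    ] F [ 0.3313 -0.0518 -1.6319] T [ 0.0338  0.0015 -0.0066] w 0.2957298290356289 q [-0.3257  0.125   1.9554  0.0002  1.0632 -2.126 ]
```

```bash
python3 -m creep '[{"grip":1.5,"dp":[0.3,0,0],"rotation":[0,0,0]},{"grip":1.5,"dp":[0.5,0,0],"rotation":[0,0,0]},{"grip":1.5,"dp":[0.5,0,0],"rotation":[0,0,0]},{"grip":1.5,"dp":[0.5,0,0],"rotation":[0,0,0]}]'; for i in 1 2; do python3 -m creep '[{"grip":1.5,"dp":[0.1,0,0],"rotation":[0,0,0]},{"grip":1.5,"dp":[0.1,0,0],"rotation":[0,0,0]},{"grip":1.5,"dp":[0.1,0,0],"rotation":[0,0,0]}]'; done
```

```text
time: 6.52
tool_pos: [0.5364, -0.1556, 0.1449]
tcp_rot: [-0.179, 1.562, 0.179]
wrist_force: [-0.7, 0.2, -3.1]
width: 0.295
time: 6.77
tool_pos: [0.5361, -0.1556, 0.1434]
tcp_rot: [-0.179, 1.563, 0.179]
wrist_force: [-0.1, -0.3, -2.8]
width: 0.291
time: 7.02
tool_pos: [0.5359, -0.1556, 0.1421]
tcp_rot: [-0.179, 1.564, 0.179]
wrist_force: [-0.3, -0.6, -2.7]
width: 0.296
```

```bash
for i in 1 2; do python3 -m creep '[{"grip":1.5,"dp":[0.1,0,0],"rotation":[0,0,0]},{"grip":1.5,"dp":[0.1,0,0],"rotation":[0,0,0]},{"grip":1.5,"dp":[0.1,0,0],"rotation":[0,0,0]}]'; done
```

```text
time: 7.27
tool_pos: [0.5359, -0.1555, 0.1412]
tcp_rot: [-0.179, 1.564, 0.179]
wrist_force: [-0.7, 0.1, -2.7]
width: 0.29
time: 7.52
tool_pos: [0.5362, -0.1557, 0.1408]
tcp_rot: [-0.179, 1.563, 0.179]
wrist_force: [-0.9, -0.4, 2.1]
width: 0.289
```

```bash
python3 -m creep '[{"grip":1.5,"dp":[0.05,0,0],"rotation":[0,0,0]},{"grip":1.5,"dp":[0.05,0,0],"rotation":[0,0,0]},{"grip":1.5,"dp":[0.05,0,0],"rotation":[0,0,0]}]'; python3 -c "
from g import *
st()"
```

```text
time: 7.77
tool_pos: [0.5363, -0.1558, 0.1407]
tcp_rot: [-0.18, 1.563, 0.179]
wrist_force: [-2.5, 0.4, 5.7]
width: 0.295
t 7.7667 p [ 0.5363 -0.1558  0.1407] rack [-0.1121  0.0598] yaw_y 103.0785093728698 tilt [ 0.0007 -0.0004 -1.    ] F [-2.5046  0.4035  5.6745] T [0.3154 0.5819 0.0268] w 0.29461596768501064 q [-0.3272  0.1338  1.9616 -0.0001  1.0454 -2.1262]
```

```bash
python3 -m creep '[{"grip":1.5,"dp":[0,0.5,0],"rotation":[0,0,0]},{"grip":1.5,"dp":[0,1,0],"rotation":[0,0,0]},{"grip":1.5,"dp":[0,1.5,0],"rotation":[0,0,0]},{"grip":1.5,"dp":[0,2,0],"rotation":[0,0,0]},{"grip":1.5,"dp":[0,2.5,0],"rotation":[0,0,0]}]'; python3 -c "
from g import *
st()"
```

```text
time: 8.18
tool_pos: [0.5312, -0.1312, 0.1408]
tcp_rot: [-0.179, 1.561, 0.178]
wrist_force: [-1.1, -0.0, 4.3]
width: 0.294
t 8.1833 p [ 0.5312 -0.1312  0.1408] rack [-0.0869  0.0593] yaw_y 103.0633226924695 tilt [ 0.002  -0.0004 -1.    ] F [-1.1078 -0.0278  4.344 ] T [0.2026 0.251  0.0068] w 0.29415771035517596 q [-0.2877  0.1121  1.986   0.0002  1.0414 -2.0866]
```

```bash
python3 -m creep '[{"grip":1.5,"dp":[0.01,0.6,0],"rotation":[0,0,0]},{"grip":1.5,"dp":[0.02,1.2,0],"rotation":[0,0,0]},{"grip":1.5,"dp":[0.03,1.8,0],"rotation":[0,0,0]},{"grip":1.5,"dp":[0.03,2.4,0],"rotation":[0,0,0]},{"grip":1.5,"dp":[0.03,3,0],"rotation":[0,0,0]}]'; python3 - <<'E'
from g import *
st()
from scipy.optimize import least_squares
for n in("scene","top"):
    p,d=bot.read_camera(n);c=p[120:260,200:400];cv2.imwrite(f"pics/{n}4.png",c[:,:,::-1].repeat(4,0).repeat(4,1))
E
```

```text
time: 8.6
tool_pos: [0.5251, -0.1019, 0.1408]
tcp_rot: [-0.18, 1.56, 0.178]
wrist_force: [-0.2, -0.9, 5.3]
width: 0.291
t 8.6 p [ 0.5251 -0.1019  0.1408] rack [-0.0571  0.0587] yaw_y 103.0664500909754 tilt [ 0.0037 -0.0006 -1.    ] F [-0.2068 -0.8861  5.3084] T [ 0.1755  0.0591 -0.038 ] w 0.2911260433498569 q [-0.2384  0.0883  2.0122  0.0004  1.0374 -2.0375]
```

View pics/scene4.png

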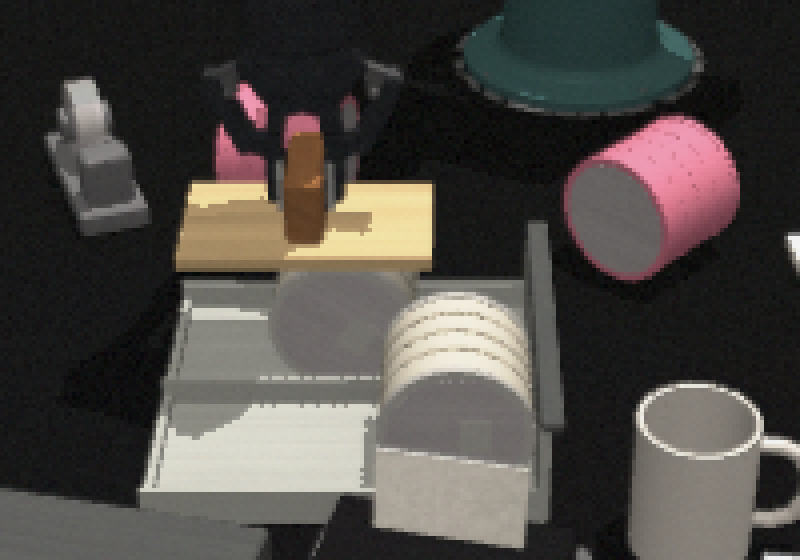

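```bash
python3 -m creep '[{"grip":1.5,"dp":[0.02,0.3,0],"rotation":[0,0,0]},{"grip":1.5,"dp":[0.04,0.6,0],"rotation":[0,0,0]},{"grip":1.5,"dp":[0.04,0.9,0],"rotation":[0,0,0]},{"grip":1.5,"dp":[0.04,1.2,0],"rotation":[0,0,0]}]'; python3 -c "
from g import *
st()"
```

```text
time: 9.03
tool_pos: [0.5228, -0.0904, 0.1408]
tcp_rot: [-0.18, 1.559, 0.178]
wrist_force: [0.7, -0.2, 6.3]
width: 0.291
t 9.0333 p [ 0.5228 -0.0904  0.1408] rack [-0.0454  0.0583] yaw_y 103.07558020954075 tilt [ 0.0044 -0.0008 -1.    ] F [ 0.6742 -0.1695  6.3194] T [0.092  0.0603 0.0251] w 0.291122925895741 q [-0.2183  0.0797  2.0216  0.0002  1.0358 -2.0175]
```

```bash
for i in 1 2; do python3 -m creep '[{"grip":1.5,"dp":[0.01,0.15,0],"rotation":[0,0,0]},{"grip":1.5,"dp":[0.01,0.3,0],"rotation":[0,0,0]},{"grip":1.5,"dp":[0.01,0.3,0],"rotation":[0,0,0]}]';done
```

```text
time: 9.28
tool_pos: [0.5223, -0.0876, 0.1409]
tcp_rot: [-0.181, 1.559, 0.178]
wrist_force: [1.4, -0.5, 7.1]
width: 0.294
time: 9.53
tool_pos: [0.5219, -0.0851, 0.1409]
tcp_rot: [-0.181, 1.558, 0.177]
wrist_force: [1.1, -1.2, 5.8]
width: 0.294
```

```bash
for i in 1 2; do python3 -m creep '[{"grip":1.5,"dp":[0.01,0.15,0],"rotation":[0,0,0]},{"grip":1.5,"dp":[0.01,0.3,0],"rotation":[0,0,0]},{"grip":1.5,"dp":[0.01,0.3,0],"rotation":[0,0,0]}]';done
```

```text
time: 9.78
tool_pos: [0.5215, -0.0825, 0.1412]
tcp_rot: [-0.182, 1.558, 0.177]
wrist_force: [1.1, -2.4, 8.1]
width: 0.29
time: 10.03
tool_pos: [0.521, -0.0797, 0.1416]
tcp_rot: [-0.182, 1.557, 0.177]
wrist_force: [0.8, -3.2, 9.7]
width: 0.293
```

```bash
for i in 1 2; do python3 -m creep '[{"grip":1.5,"dp":[-0.02,0.15,0],"rotation":[0,0,0]},{"grip":1.5,"dp":[-0.05,0.3,0],"rotation":[0,0,0]},{"grip":1.5,"dp":[-0.05,0.3,0],"rotation":[0,0,0]}]';done
```

```text
time: 10.28
tool_pos: [0.5204, -0.0767, 0.1421]
tcp_rot: [-0.182, 1.557, 0.177]
wrist_force: [0.7, -2.2, 11.0]
width: 0.289
time: 10.53
tool_pos: [0.5197, -0.0737, 0.1426]
tcp_rot: [-0.182, 1.557, 0.177]
wrist_force: [0.8, -2.7, 10.5]
width: 0.293
```

```bash
for i in 1 2; do python3 -m creep '[{"grip":1.5,"dp":[-0.03,0.2,0],"rotation":[0,0,0]},{"grip":1.5,"dp":[-0.06,0.4,0],"rotation":[0,0,0]},{"grip":1.5,"dp":[-0.06,0.4,0],"rotation":[0,0,0]}]';done
```

```text
time: 10.78
tool_pos: [0.5188, -0.0696, 0.1431]
tcp_rot: [-0.182, 1.557, 0.177]
wrist_force: [2.2, -1.2, 10.1]
width: 0.291
time: 11.03
tool_pos: [0.5179, -0.0655, 0.1436]
tcp_rot: [-0.181, 1.557, 0.178]
wrist_force: [2.1, -1.8, 9.4]
width: 0.291
```

```bash
for i in 1 2; do python3 -m creep '[{"grip":1.5,"dp":[-0.02,0.2,0],"rotation":[0,0,0]},{"grip":1.5,"dp":[-0.03,0.4,0],"rotation":[0,0,0]},{"grip":1.5,"dp":[-0.03,0.4,0],"rotation":[0,0,0]}]';done; python3 -c "
from g import *
st()"
```

```text
time: 11.28
tool_pos: [0.517, -0.0615, 0.144]
tcp_rot: [-0.181, 1.557, 0.178]
wrist_force: [1.2, -1.7, 8.9]
width: 0.295
time: 11.53
tool_pos: [0.5162, -0.0575, 0.1443]
tcp_rot: [-0.181, 1.557, 0.178]
wrist_force: [1.3, -0.7, 9.0]
width: 0.291
t 11.5333 p [ 0.5162 -0.0575  0.1443] rack [-0.0118  0.0574] yaw_y 103.10892084325602 tilt [ 0.0069 -0.0014 -1.    ] F [ 1.3487 -0.7004  9.04  ] T [-0.1867  0.1164  0.1462] w 0.29111396463621575 q [-0.1588  0.0532  2.0428 -0.0003  1.0385 -1.9582]
```

```bash
for i in 1 2 3; do python3 -m creep '[{"grip":1.5,"dp":[-0.01,0.2,0],"rotation":[0,0,0]},{"grip":1.5,"dp":[-0.015,0.4,0],"rotation":[0,0,0]},{"grip":1.5,"dp":[-0.015,0.4,0],"rotation":[0,0,0]}]';done
```

```text
time: 11.78
tool_pos: [0.5153, -0.0535, 0.1445]
tcp_rot: [-0.181, 1.556, 0.178]
wrist_force: [2.0, -0.1, 10.2]
width: 0.295
time: 12.03
tool_pos: [0.5145, -0.0495, 0.1446]
tcp_rot: [-0.181, 1.556, 0.178]
wrist_force: [1.8, -0.4, 9.5]
width: 0.293
time: 12.28
tool_pos: [0.5136, -0.0455, 0.1447]
tcp_rot: [-0.18, 1.556, 0.178]
wrist_force: [1.7, -0.0, 9.5]
width: 0.292
```

```bash
for i in 1 2 3 4; do python3 -m creep '[{"grip":1.5,"dp":[0,0.2,0],"rotation":[0,0,0]},{"grip":1.5,"dp":[0,0.4,0],"rotation":[0,0,0]},{"grip":1.5,"dp":[0,0.4,0],"rotation":[0,0,0]}]';done
```

```text
time: 12.53
tool_pos: [0.5128, -0.0416, 0.1447]
tcp_rot: [-0.181, 1.556, 0.178]
wrist_force: [2.5, -0.1, 9.6]
width: 0.295
time: 12.78
tool_pos: [0.512, -0.0376, 0.1447]
tcp_rot: [-0.18, 1.556, 0.178]
wrist_force: [2.4, 0.4, 9.1]
width: 0.289
time: 13.03
tool_pos: [0.5111, -0.0337, 0.1447]
tcp_rot: [-0.18, 1.556, 0.178]
wrist_force: [1.5, 1.3, 8.7]
width: 0.293
time: 13.28
tool_pos: [0.5102, -0.0297, 0.1446]
tcp_rot: [-0.18, 1.556, 0.178]
wrist_force: [1.5, 1.4, 7.4]
width: 0.29
```

```bash
for i in 1 2; do python3 -m creep '[{"grip":1.5,"dp":[0.015,0.2,0],"rotation":[0,0,0]},{"grip":1.5,"dp":[0.03,0.4,0],"rotation":[0,0,0]},{"grip":1.5,"dp":[0.03,0.4,0],"rotation":[0,0,0]}]';done
```

```text
time: 13.53
tool_pos: [0.5093, -0.0258, 0.1445]
tcp_rot: [-0.18, 1.555, 0.179]
wrist_force: [0.8, 1.3, 9.4]
width: 0.291
time: 13.78
tool_pos: [0.5085, -0.0218, 0.1443]
tcp_rot: [-0.18, 1.555, 0.179]
wrist_force: [1.5, 1.6, 9.8]
width: 0.291
```

```bash
for i in 1 2; do python3 -m creep '[{"grip":1.5,"dp":[0.02,0.2,0],"rotation":[0,0,0]},{"grip":1.5,"dp":[0.035,0.4,0],"rotation":[0,0,0]},{"grip":1.5,"dp":[0.035,0.4,0],"rotation":[0,0,0]}]';done
```

```text
time: 14.03
tool_pos: [0.5076, -0.0178, 0.144]
tcp_rot: [-0.18, 1.555, 0.179]
wrist_force: [1.4, 1.9, 9.8]
width: 0.294
time: 14.28
tool_pos: [0.5067, -0.0138, 0.1437]
tcp_rot: [-0.18, 1.555, 0.179]
wrist_force: [1.2, 1.6, 10.7]
width: 0.29
```

```bash
for i in 1 2; do python3 -m creep '[{"grip":1.5,"dp":[0.02,0.2,0],"rotation":[0,0,0]},{"grip":1.5,"dp":[0.045,0.4,0],"rotation":[0,0,0]},{"grip":1.5,"dp":[0.045,0.4,0],"rotation":[0,0,0]}]';done
```

```text
time: 14.53
tool_pos: [0.5058, -0.0098, 0.1433]
tcp_rot: [-0.18, 1.555, 0.179]
wrist_force: [1.2, 2.4, 10.2]
width: 0.292
time: 14.78
tool_pos: [0.505, -0.0058, 0.1428]
tcp_rot: [-0.18, 1.555, 0.179]
wrist_force: [1.8, 2.1, 9.0]
width: 0.29
```

```bash
python3 -m creep '[{"grip":1.5,"dp":[0.03,0.2,0],"rotation":[0,0,0]},{"grip":1.5,"dp":[0.06,0.4,0],"rotation":[0,0,0]},{"grip":1.5,"dp":[0.06,0.4,0],"rotation":[0,0,0]}]'; python3 -c "
from g import *
st()"
```

```text
time: 15.03
tool_pos: [0.5041, -0.0018, 0.1423]
tcp_rot: [-0.18, 1.555, 0.179]
wrist_force: [0.5, 3.3, 10.2]
width: 0.294
t 15.0333 p [ 0.5041 -0.0018  0.1423] rack [0.0452 0.0566] yaw_y 103.12045919802017 tilt [ 0.0084  0.0007 -1.    ] F [ 0.4551  3.3206 10.1982] T [ 0.2153 -0.2351  0.3025] w 0.2938459153891569 q [-0.0538  0.0254  2.0759  0.0014  1.032  -1.8543]
```

```bash
for i in 1 2; do python3 -m creep '[{"grip":1.5,"dp":[0.03,0.2,0],"rotation":[0,0,0]},{"grip":1.5,"dp":[0.06,0.4,0],"rotation":[0,0,0]},{"grip":1.5,"dp":[0.06,0.4,0],"rotation":[0,0,0]}]';done;  python3 -c "
from g import *
st()"
```

```text
time: 15.28
tool_pos: [0.5032, 0.0022, 0.1417]
tcp_rot: [-0.18, 1.555, 0.18]
wrist_force: [0.8, 2.9, 10.6]
width: 0.296
time: 15.53
tool_pos: [0.5024, 0.0061, 0.1411]
tcp_rot: [-0.179, 1.555, 0.179]
wrist_force: [1.4, 4.0, 9.6]
width: 0.298
t 15.5333 p [0.5024 0.0061 0.1411] rack [0.0533 0.0565] yaw_y 103.10975163192204 tilt [ 0.0087  0.001  -1.    ] F [1.4066 4.0188 9.5785] T [ 0.2307 -0.2878  0.0995] w 0.2975213986421903 q [-0.0383  0.0233  2.0804  0.0016  1.0292 -1.8387]
```

```bash
for i in 1 2; do python3 -m creep '[{"grip":1.5,"dp":[0.02,0.2,0],"rotation":[0,0,0]},{"grip":1.5,"dp":[0.02,0.4,0],"rotation":[0,0,0]},{"grip":1.5,"dp":[0.02,0.4,0],"rotation":[0,0,0]}]';done;  python3 -c "
from g import *
st()"
```

```text
time: 15.78
tool_pos: [0.5018, 0.0095, 0.1409]
tcp_rot: [-0.18, 1.554, 0.179]
wrist_force: [1.7, 1.9, 8.7]
width: 0.295
time: 16.03
tool_pos: [0.5012, 0.0132, 0.1407]
tcp_rot: [-0.181, 1.553, 0.178]
wrist_force: [3.8, 0.6, 8.2]
width: 0.293
t 16.0333 p [0.5012 0.0132 0.1407] rack [0.0605 0.0561] yaw_y 103.12566789036329 tilt [ 0.0099 -0.0003 -1.    ] F [3.8281 0.6023 8.2212] T [-0.3014 -0.4654  0.1349] w 0.29268359038922315 q [-0.0232  0.0209  2.0837 -0.0001  1.0271 -1.8231]
```

```bash
for i in 1 2; do python3 -m creep '[{"grip":1.5,"dp":[0,0.25,0.05],"rotation":[0,0,0]},{"grip":1.5,"dp":[0,0.5,0.05],"rotation":[0,0,0]},{"grip":1.5,"dp":[0,0.75,0.05],"rotation":[0,0,0]},{"grip":1.5,"dp":[0,0.75,0.05],"rotation":[0,0,0]}]';done;  python3 - <<'E'
from g import *
st()
p,d=bot.read_camera("scene");c=p[120:260,200:400];cv2.imwrite(f"pics/s5.png",c[:,:,::-1].repeat(4,0).repeat(4,1))
E
```

```text
time: 16.37
tool_pos: [0.4998, 0.0207, 0.1407]
tcp_rot: [-0.181, 1.554, 0.179]
wrist_force: [4.1, 1.4, 9.3]
width: 0.293
time: 16.7
tool_pos: [0.4984, 0.0281, 0.1406]
tcp_rot: [-0.181, 1.554, 0.179]
wrist_force: [3.4, 0.7, 7.7]
width: 0.29
t 16.7 p [0.4984 0.0281 0.1406] rack [0.0757 0.0554] yaw_y 103.13711379836579 tilt [ 0.009  -0.0003 -1.    ] F [3.4353 0.7111 7.6877] T [-0.4035 -0.223   0.0748] w 0.29046600914508486 q [ 0.0067  0.0174  2.0875 -0.0004  1.0276 -1.7932]
```

View pics/s5.png

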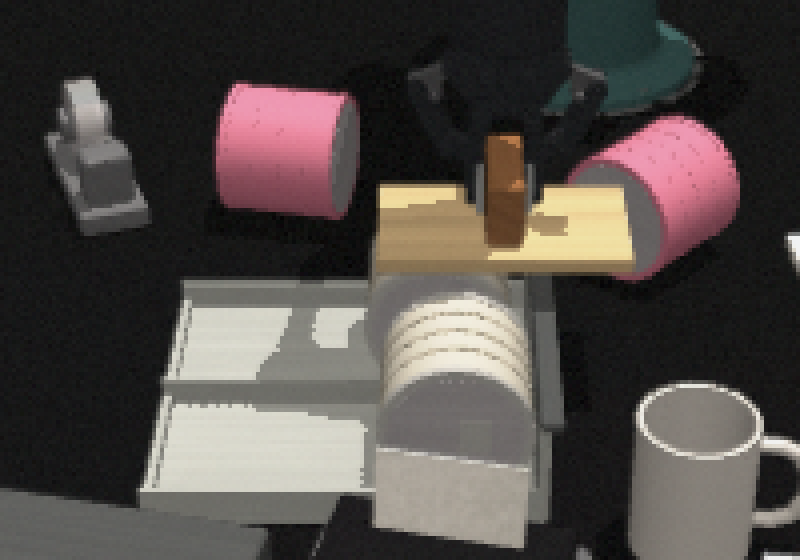

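```bash
for i in 1 2; do python3 -m creep '[{"grip":1.5,"dp":[0,0.2,0.0],"rotation":[0,0,0]},{"grip":1.5,"dp":[0,0.4,0.05],"rotation":[0,0,0]},{"grip":1.5,"dp":[0,0.6,0.05],"rotation":[0,0,0]},{"grip":1.5,"dp":[0,0.6,0.05],"rotation":[0,0,0]}]';done;python3 -m creep '[{"grip":1.5,"dp":[0,0.2,0.0],"rotation":[0,0,0]},{"grip":1.5,"dp":[0,0.4,0.0],"rotation":[0,0,0]},{"grip":1.5,"dp":[0,0.4,0.0],"rotation":[0,0,0]}]'
```

```text
time: 17.08
tool_pos: [0.4973, 0.034, 0.1405]
tcp_rot: [-0.181, 1.555, 0.179]
wrist_force: [3.1, 0.2, 9.4]
width: 0.291
time: 17.42
tool_pos: [0.4961, 0.0399, 0.1405]
tcp_rot: [-0.181, 1.556, 0.179]
wrist_force: [1.1, 1.2, 9.5]
width: 0.288
time: 17.67
tool_pos: [0.4953, 0.0438, 0.1405]
tcp_rot: [-0.181, 1.555, 0.179]
wrist_force: [1.9, 0.9, 9.9]
width: 0.294
```

```bash
for i in 1 2 3; do python3 -m creep '[{"grip":1.5,"dp":[0,0.15,0.0],"rotation":[0,0,0]},{"grip":1.5,"dp":[0,0.3,0.0],"rotation":[0,0,0]},{"grip":1.5,"dp":[0,0.3,0.0],"rotation":[0,0,0]}]';done
```

```text
time: 17.92
tool_pos: [0.4946, 0.0467, 0.1405]
tcp_rot: [-0.181, 1.555, 0.179]
wrist_force: [2.4, 1.2, 9.5]
width: 0.294
time: 18.17
tool_pos: [0.494, 0.0496, 0.1405]
tcp_rot: [-0.181, 1.555, 0.179]
wrist_force: [2.6, 1.3, 8.4]
width: 0.297
time: 18.42
tool_pos: [0.4934, 0.0515, 0.1403]
tcp_rot: [-0.184, 1.555, 0.178]
wrist_force: [1.8, -2.8, 7.9]
width: 0.293
```

```bash
python3 -m creep '[{"grip":1.5,"dp":[0,0.15,0.0],"rotation":[0,0,0]},{"grip":1.5,"dp":[0,0.2,0.0],"rotation":[0,0,0]},{"grip":1.5,"dp":[0,0.2,0.0],"rotation":[0,0,0]}]';  python3 - <<'E'
from g import *
st()
p,d=bot.read_camera("scene");c=p[120:260,200:400];cv2.imwrite(f"pics/s6.png",c[:,:,::-1].repeat(4,0).repeat(4,1))
E
```

```text
time: 18.67
tool_pos: [0.4928, 0.0528, 0.1402]
tcp_rot: [-0.185, 1.556, 0.177]
wrist_force: [2.9, -5.3, 9.7]
width: 0.292
t 18.6667 p [0.4928 0.0528 0.1402] rack [0.1009 0.0553] yaw_y 103.21472507380442 tilt [ 0.008  -0.0039 -1.    ] F [ 2.8691 -5.2534  9.6692] T [-1.7534 -0.2096  0.2557] w 0.2919721548283593 q [ 0.0594  0.012   2.0937 -0.0051  1.0282 -1.7395]
```

View pics/s6.png

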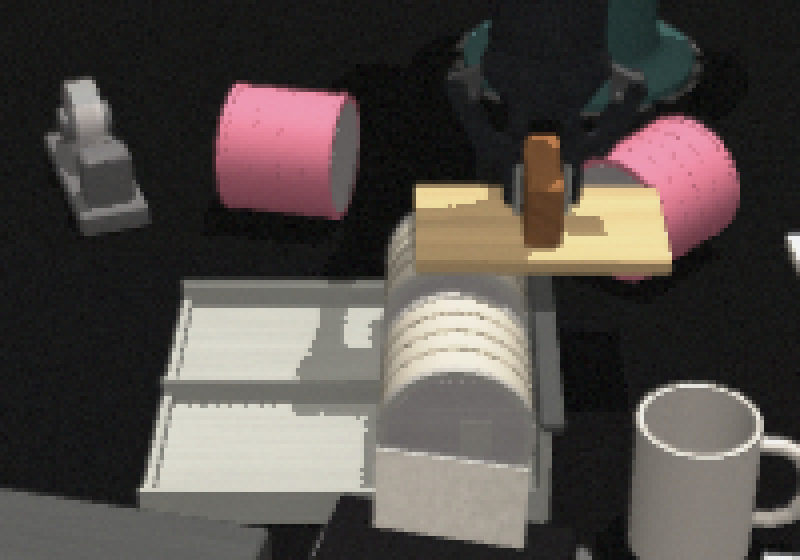

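```bash
python3 -m creep '[{"grip":1.5,"dp":[-0.3,0,0.0],"rotation":[0,0,0]},{"grip":1.5,"dp":[-1.5,0,0.0],"rotation":[0,0,0]},{"grip":1.5,"dp":[-3.5,0,0.0],"rotation":[0,0,0]},{"grip":1.5,"dp":[-5.5,0,0.0],"rotation":[0,0,0]},{"grip":1.5,"dp":[-7,0,0],"rotation":[0,0,0]}]';  python3 - <<'E'
from g import *
st()
go([.497,.281,.21],80.7)
E
```

```text
time: 19.13
tool_pos: [0.4889, 0.0547, 0.2085]
tcp_rot: [-0.178, 1.564, 0.18]
wrist_force: [-0.5, -0.1, -2.3]
width: 0.292
t 19.1333 p [0.4889 0.0547 0.2085] rack [0.1037 0.0587] yaw_y 103.06952774033275 tilt [-0.0007  0.0007 -1.    ] F [-0.5079 -0.1388 -2.2933] T [ 0.0342 -0.0999  0.0362] w 0.29218843467357364 q [ 0.0603 -0.0585  2.0273  0.0008  1.1734 -1.7389]
yaw 80.7 dp cm [-0.1376 21.8612  5.9112] rot [ 0.3904 -0.0007 -0.0007]
yaw 260.7 dp cm [-0.1376 21.8612  5.9112] rot [-2.7512  0.001  -0.001 ]
```

```bash
python3 -m creep '[{"grip":1.5,"dp":[0,3,0.8],"rotation":[0.08,0,0]},{"grip":1.5,"dp":[0,7,1.9],"rotation":[0.16,0,0]},{"grip":1.5,"dp":[0,11,3],"rotation":[0.24,0,0]},{"grip":1.5,"dp":[0,15,4],"rotation":[0.32,0,0]},{"grip":1.5,"dp":[0,18.5,5],"rotation":[0.39,0,0]}]';  python3 - <<'E'
from g import *
go([.497,.281,.10],80.7)
E
```

```text
time: 19.55
tool_pos: [0.4949, 0.2482, 0.2072]
tcp_rot: [0.131, 1.569, -0.13]
wrist_force: [0.2, -0.3, -3.2]
width: 0.294
yaw 80.7 dp cm [10.7242  3.2706 -0.316 ] rot [-0.0035 -0.0017 -0.0003]
yaw 260.7 dp cm [10.7242  3.2706 -0.316 ] rot [ 3.1381 -0.0005  0.0026]
```

```bash
python3 -m creep '[{"grip":1.5,"dp":[2,2,0],"rotation":[0,0,0]},{"grip":1.5,"dp":[5,2.8,0],"rotation":[0,0,0]},{"grip":1.5,"dp":[8.5,2.8,0],"rotation":[0,0,0]},{"grip":1.5,"dp":[11.5,2.8,0],"rotation":[0,0,0]},{"grip":1.5,"dp":[13,2.8,0],"rotation":[0,0,0]}]';  python3 -m creep '[{"grip":1.5,"dp":[0,0,0],"rotation":[0,0,0]},{"grip":1.5,"dp":[0,0,0],"rotation":[0,0,0]}]';python3 - <<'E'
from g import *
st();go([.497,.281,.10],80.7)
for n in("scene","top"):
    p,d=bot.read_camera(n);np.savez(n+"7.npz",p=p,d=d)
    c=p[100:300,180:480];cv2.imwrite(f"pics/{n}7.png",c[:,:,::-1].repeat(2,0).repeat(2,1))
E
```

```text
time: 19.97
tool_pos: [0.4966, 0.2725, 0.0725]
tcp_rot: [0.124, 1.575, -0.13]
wrist_force: [-1.2, -0.9, -3.2]
width: 0.296
time: 20.13
tool_pos: [0.4991, 0.273, 0.0761]
tcp_rot: [0.126, 1.571, -0.129]
wrist_force: [-0.6, 0.4, -2.9]
width: 0.295
t 20.1333 p [0.4991 0.273  0.0761] rack [ 0.3141 -0.0004] yaw_y 80.72852398626397 tilt [-0.0038 -0.0014 -1.    ] F [-0.6278  0.4007 -2.8676] T [0.0206 0.0109 0.008 ] w 0.29512020821760854 q [ 0.4566  0.231   1.9822  0.0005  0.9324 -0.9527]
yaw 80.7 dp cm [-2.3876  0.7473 -0.3434] rot [ 0.0005 -0.0035  0.002 ]
yaw 260.7 dp cm [-2.3876  0.7473 -0.3434] rot [-3.1411 -0.0032 -0.0056]
```

View pics/top7.png

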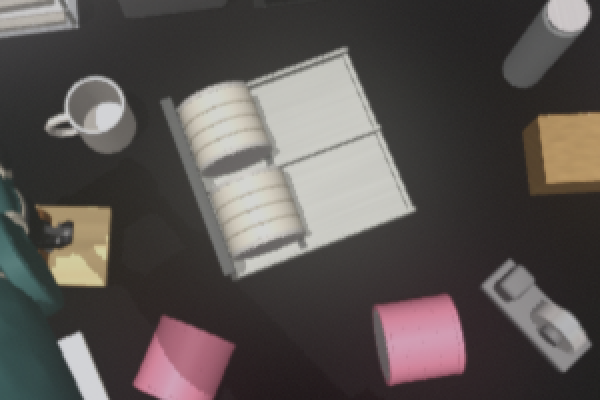

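View pics/scene7.png

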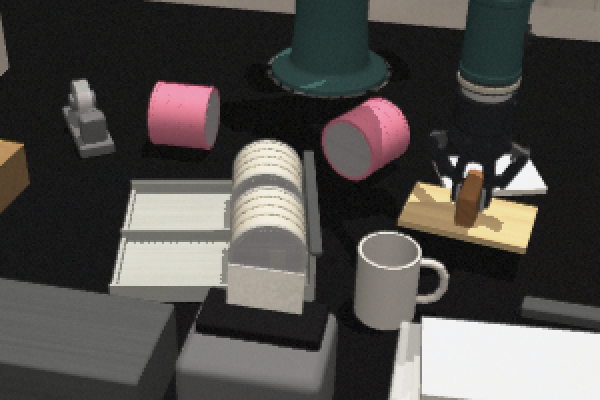

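The tin sits beside the stocked one against the stop (top crop ~(258,210)); the mug is undisturbed and the board is held level. I'll measure the tin.

```bash
cat > tin.py <<'E'
from g import *
from scipy.optimize import least_squares
def tins(n,d):
    P=cloud(n,d).reshape(-1,3);P=P[np.isfinite(P[:,0])];r=P[:,:2]-O;a,b,h=r@EX,r@EY,P[:,2]
    for l,c in (("tin",(.045,.06)),("stock",(.045,-.06))):
        m=(abs(b-c[1])<.052)&(abs(a-c[0])<.06)&(h>.083)&(h<.115);mm=m&(abs(b-c[1])<.04)
        f=least_squares(lambda p:np.hypot(a[mm]-p[0],h[mm]-p[1])-.0495,[c[0],.056],loss='soft_l1',f_scale=.001)
        print(n,l,f.x,cv2.minAreaRect(np.c_[a,b][m].astype(np.float32)))
E
python3 - <<'E'
from tin import *
for n in("scene","top"): tins(n,np.load(n+"7.npz")['d'])
E
```

```text
scene tin [0.0444 0.0553] ((0.05267489328980446, 0.05610199645161629), (0.09693031013011932, 0.1001395732164383), 89.09552001953125)
scene stock [0.0448 0.0553] ((0.05392485857009888, -0.06184769421815872), (0.09763280302286148, 0.10006707161664963), 89.42314147949219)
top tin [0.0428 0.0548] ((0.05267426371574402, 0.058879200369119644), (0.09116281569004059, 0.10312957316637039), 89.09469604492188)
top stock [0.0434 0.0549] ((0.05279926210641861, -0.060091011226177216), (0.09135612845420837, 0.10384493321180344), 89.54014587402344)
```

```bash
python3 -m creep '[{"grip":1.5,"dp":[1.5,0.6,0],"rotation":[0,0,0]},{"grip":1.5,"dp":[3,0.6,0],"rotation":[0,0,0]},{"grip":1.5,"dp":[3.6,0.6,0],"rotation":[0,0,0]},{"grip":1.5,"dp":[3.6,0.6,0],"rotation":[0,0,0]},{"grip":1.5,"dp":[3.6,0.6,0],"rotation":[0,0,0]}]';  python3 -m creep '[{"grip":1.5,"dp":[0.15,0,0],"rotation":[0,0,0]},{"grip":1.5,"dp":[0.3,0,0],"rotation":[0,0,0]},{"grip":1.5,"dp":[0.3,0,0],"rotation":[0,0,0]}]'; python3 -c "
from g import *
st()"
```

```text
time: 20.65
tool_pos: [0.5022, 0.2795, 0.0426]
tcp_rot: [0.128, 1.566, -0.127]
wrist_force: [1.3, 0.2, -3.2]
width: 0.294
time: 20.9
tool_pos: [0.5021, 0.2795, 0.0392]
tcp_rot: [0.128, 1.566, -0.127]
wrist_force: [-0.5, -1.1, -3.8]
width: 0.287
t 20.9 p [0.5021 0.2795 0.0392] rack [ 0.3197 -0.0048] yaw_y 80.72178914477404 tilt [ 0.001   0.0005 -1.    ] F [-0.5224 -1.0971 -3.8351] T [ 0.0209 -0.0126  0.0021] w 0.2866209823431706 q [ 0.4646  0.2873  1.993   0.      0.8602 -0.9443]
```

```bash
python3 -m creep '[{"grip":1.5,"dp":[0.15,0,0],"rotation":[0,0,0]},{"grip":1.5,"dp":[0.3,0,0],"rotation":[0,0,0]},{"grip":1.5,"dp":[0.3,0,0],"rotation":[0,0,0]}]'; python3 -m creep '[{"grip":1.5,"dp":[0.05,0,0],"rotation":[0,0,0]},{"grip":1.5,"dp":[0.1,0,0],"rotation":[0,0,0]},{"grip":1.5,"dp":[0.1,0,0],"rotation":[0,0,0]}]'
```

```text
time: 21.15
tool_pos: [0.5014, 0.2792, 0.0353]
tcp_rot: [0.127, 1.567, -0.127]
wrist_force: [-0.6, -0.8, -2.9]
width: 0.291
time: 21.4
tool_pos: [0.5016, 0.2793, 0.0351]
tcp_rot: [0.127, 1.567, -0.127]
wrist_force: [-3.7, -1.0, 3.4]
width: 0.296
```

```bash
for i in 1 2; do python3 -m creep '[{"grip":8.5,"dp":[0,0,0],"rotation":[0,0,0]},{"grip":8.5,"dp":[0,0,0],"rotation":[0,0,0]},{"grip":8.5,"dp":[0,0,0],"rotation":[0,0,0]},{"grip":8.5,"dp":[0,0,0],"rotation":[0,0,0]},{"grip":8.5,"dp":[0,0,0],"rotation":[0,0,0]}]' 30; done
python3 -m creep '[{"grip":8.5,"dp":[-2,0,0],"rotation":[0,0,0]},{"grip":8.5,"dp":[-5,0,0],"rotation":[0,0,0]},{"grip":8.5,"dp":[-9,0,0],"rotation":[0,0,0]},{"grip":8.5,"dp":[-13,0,0],"rotation":[0,0,0]},{"grip":8.5,"dp":[-16,0,0],"rotation":[0,0,0]}]'
python3 -m creep '[{"grip":8.5,"dp":[0,0,4],"rotation":[0,0,0]},{"grip":8.5,"dp":[0,0,8],"rotation":[0,0,0]},{"grip":8.5,"dp":[0,0,8],"rotation":[0,0,0]},{"grip":8.5,"dp":[0,0,8],"rotation":[0,0,0]}]'
python3 - <<'E'
from tin import *
st()
for n in("scene","top"):
    p,d=bot.read_camera(n);tins(n,d);cv2.imwrite(f"pics/{n}8.png",p[:,:,::-1])
    P=cloud(n,d).reshape(-1,3);P=P[np.isfinite(P[:,0])]
    m=(np.linalg.norm(P[:,:2]-[.5,.28],axis=1)<.1)&(P[:,2]>.007)&(P[:,2]<.016);Q=P[m]
    A=np.c_[Q[:,:2]-[.5,.28],np.ones(len(Q))];print(len(Q),cv2.minAreaRect(Q[:,:2].astype(np.float32)),np.linalg.lstsq(A,Q[:,2],rcond=None)[0])
E
```

```text
time: 21.82
tool_pos: [0.5019, 0.2795, 0.0346]
tcp_rot: [0.127, 1.567, -0.127]
wrist_force: [1.1, -0.5, 1.1]
width: 0.974
time: 22.23
tool_pos: [0.5017, 0.2793, 0.0345]
tcp_rot: [0.127, 1.567, -0.127]
wrist_force: [-0.3, -0.3, -0.5]
width: 0.996
time: 22.65
tool_pos: [0.5024, 0.2798, 0.198]
tcp_rot: [0.128, 1.564, -0.126]
wrist_force: [0.9, 0.6, 0.7]
width: 0.996
time: 22.98
tool_pos: [0.5821, 0.2659, 0.1942]
tcp_rot: [0.128, 1.567, -0.129]
wrist_force: [-1.1, 0.2, -0.7]
width: 0.997
t 22.9833 p [0.5821 0.2659 0.1942] rack [ 0.2885 -0.0796] yaw_y 80.62120648714333 tilt [-0.0001 -0.     -1.    ] F [-1.0625  0.2494 -0.6619] T [-0.0123  0.0165  0.0059] w 0.9970806023324215 q [ 0.3896  0.2338  1.7373 -0.      1.1706 -1.0175]
scene tin [0.0442 0.0556] ((0.04412434622645378, 0.05639112368226051), (0.0950375571846962, 0.08185873180627823), 88.21737670898438)
scene stock [0.0448 0.0554] ((0.045413170009851456, -0.06246756762266159), (0.09723316133022308, 0.08368334919214249), 89.3622055053711)
1165 ((0.5042190551757812, 0.2808929979801178), (0.17050588130950928, 0.10634703189134598), 79.88694763183594) [-0.0065  0.0022  0.012 ]
top tin [0.043  0.0548] ((0.04860291630029678, 0.058802053332328796), (0.09111671894788742, 0.09607874602079391), 88.61385345458984)
top stock [0.0434 0.0549] ((0.042930442839860916, -0.0598851777613163), (0.0917096734046936, 0.08447416871786118), 89.71614074707031)
1088 ((0.5105722546577454, 0.23887167870998383), (0.15739165246486664, 0.11225726455450058), 21.430805206298828) [-0.0014  0.0032  0.0117]
```

View pics/scene8.png

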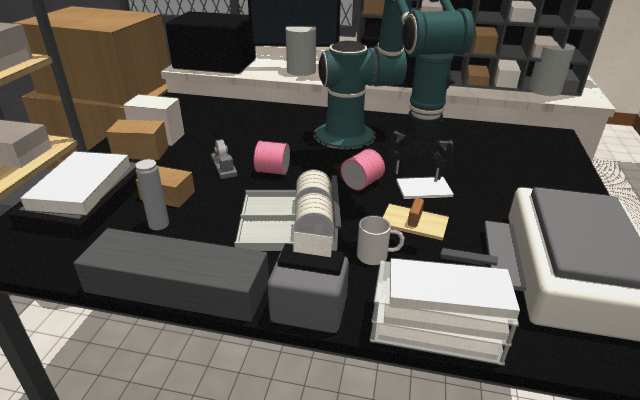

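View pics/top8.png

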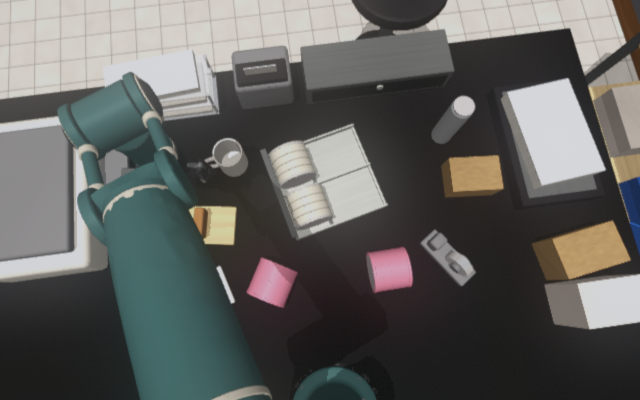

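The board lies flat and released, with its top at 12 mm (scene ~(416,220)). The tin is at the stop next to the stocked one (~(314,190)). The mug and the other bystanders are in place.

```bash
python3 -c "
from workcell import bot
print(bot.finish_job())"
```

```text
the job is handed in; nothing more can be done
None
```

I rolled the tin over the lip and up against the end stop with the board. Then I laid the board sole down on the counter near where it started, let go, and handed the job in at about 23 s. No verdict was reported.

- **Press on the tin:** about 5–14 N in the settled readings at the end of each move, against the 35 N dent limit. I did not see the force between readings. At the stop the board met about 5 N of push-back.
- **Tin position:** x reads 43.0 mm in the top camera and 44.2 mm in the scene camera, within 0.4–0.6 mm of the stocked tin in each. That is inside the 40.5–48 mm window, and y is about 56–59 mm.
- **Board:** the top of the sole is at 12 mm, level to within 0.01 rad, well clear of the rack. The last outline fit from the top camera was spoiled because the arm blocked its view, so this check rests on the scene camera and the board's height.
- **Other things:** in the last pictures the mug, spray can, carton, stapler, tape dispenser and pink tins look unmoved. I measured only the stocked tin.
- **Odd reading:** the wrist force briefly showed 53 N upward while the fingers closed on the handle, below the 120 N limit.

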